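Slide the slate home past the spring catch of its keeper

ROBOT

A 6-joint arm with a two-finger parallel gripper is mounted at the origin on the work surface. World frame = base frame: x ahead of the robot, y to its left, z up, the work surface at z = 0. Lengths are in mm, angles in rad, forces in N, time in s.
With the tool pointing down it reaches from about 350 to 800 mm from the base axis. Payload 7.3 kg.
Tool frame: the origin (TCP) lies midway between the tips of the shut fingers; the grasp point (between the pads) lies 19 mm behind it; z points along the fingers, y is the direction in which the jaws open and shut (so a half turn about z gives the same grasp; the last joint's range is limited). The gripper opens to 85 mm and grips with 20 to 120 N. Pads are 22 mm wide; open, the fingers measure 114 mm over their backs; the gripper's body (76 mm by 85 mm) begins 54 mm behind the grasp point. The pads swing forward as they close: fully open they stand 13 mm farther back than shut.
Start: joints at [-1.373, 0.342, 1.524, -0, 1.275, -0.146], TCP at [176.983, -494.289, 231.322] pointing down, gripper open.
Joint ranges: [-2.53, 2.53], [-0.77, 2.02], [0.04, 2.7], [-1, 4.14], [0.28, 2.66], [-3.11, 3.11]. Speed limits (rad/s): [2.57, 2.57, 3.14, 3.14, 3.14, 3.14].

INTERFACE

Orientations are given as [roll, pitch, yaw] about the fixed x, y, z axes, in that order (R = Rz(yaw) Ry(pitch) Rx(roll)).
In Python, from rig import * gives the robot as it stands.
- The arm moves only by the shell command python3 -m jog 'ROWS'. ROWS is JSON, a list of rows, each an object with "offset": the shift along the tool's x, y, z in mm, a list of three; "angular": the turn, a rotation vector about the tool's x, y, z in rad, a list of three; "gripper": the opening in per cent of the stroke, from 0 (shut) to 100 (fully open). In form: [{"offset": [tx, ty, tz], "angular": [ax, ay, az], "gripper": gripper}, ...]. A call has 1 to 20 rows; each row is the pose to reach, as a shift and turn from the pose commanded when the call began, along the tool's axes at that moment; what a row does not reach only later rows make up. A row lasts 1/12 s, in which the tool goes at most 41.7 mm and 7.16 degrees, less where a joint would pass 70% of its speed; a pose out of reach is approached as far as the arm can. A call with a gripper value outside its range is refused whole. The fingers move at their own pace and stop on an object; the grip force is fixed at half the most. Time passes only in rows, so rows that repeat a pose let the fingers close. It gives the time, the measured TCP pose, the force and the opening at its end, in the units of the state.
- get_obs(): the state, without advancing time (a new reading comes with each control period).
- camera(name): name is "scene" or "top" or "wrist"; returns a dict with "img" (384x512x3 uint8, red, green, blue), "fx", "fy", "cx", "cy" (pixels), "pose" (4x4, takes a point from camera to world coordinates). Camera axes: x right, y down, z forward; pixel columns grow to the right and rows downward; lengths in mm; the calibration is good to about 2 mm. A picture is of the moment at which its call begins. There is no depth.
- job_done(): hands the job in, once; it reports no verdict.
The state is a dict: "time": time; "joints": joint angles; "qd": joint speeds; "joint_torque": joint torques, N m; "eef_pos": TCP position; "tool_rot": TCP orientation; "wrist_force": force on the tool from outside, world axes, zero at the start; "moment": the same for the moment, N m; "grip_width": finger opening in mm.
Only numpy, scipy, OpenCV 4.12 (cv2) and the standard library are available. Lean on these libraries where they do the work, as an engineer would, in place of code of your own. Each camera call takes 0.05 s, during which the arm holds its last target. There are 200 camera calls.

TASK

Put the framed slate away in its wooden keeper without picking it up: press the metal spring bar down with your fingertips and, keeping it down, push the slate along the rails past the catch pegs until it is home in the pocket at the end stop. Then let go of the bar so that the catch springs back up behind the slate, and move clear; do not lift the slate and leave the other things alone.

Things in the scene. Friction and masses are not known exactly. Their poses are not given: they have to be found in the camera images.
- keeper: Fixed pine track, 360 mm long (own x -225 to 135), 215 wide. Origin: table level, under the midpoint of the two catch pegs; +x = way the slate slides home, z up. Side rails: inner faces y = +-91.5, tops z = 46. Ledges 27 wide inside them, tops z = 30, carry the slate's ends; between them is an open trough with the spring bar. Cross strip at x = -225 to -219, top z = 16 mm.
- end_stop (a point): Foot of the end stop's inner face: keeper x = 121, y = 0, z = 30 mm (ledge height); stop's top z = 46 mm. The pocket before it (keeper x = 30 to 135) has a lip over each rail, reaching in to |y| = 77.5, at z = 46 to 51 mm.
- catch (a joint): Spring catch in m: 0 up, 0.018 right down; moves straight down, springs back. Rigid metal T: flat press bar along the trough, 60 mm wide, and two upright pegs, diameter 10, at keeper x = 0, y = +-52, tops 12 mm above the bar's top. Up, the pegs stand 10 mm above the ledges and block the slate; pressed 11 mm or more they clear it. About 4 N starts it, 9 N holds it right down.
- catch_mid (a point): Point on the bar's top midway between the pegs, keeper x = 0, y = 0; z = 28 mm with the catch up, 10 mm right down (moves with it). The bar's top runs flat and bare on to keeper x = 20; the pegs leave 94 mm free between them for the pushing fingers.
- bar_rear (a point): Rear end of the bar's top, keeper x = -215, y = 0, same height as catch_mid. The bar may be pressed anywhere, and a fingertip can slide along it while pressing. It lies bare from here to the slate's rear edge: room for a fingertip to press it and then push that edge.
- slate: Loose black slate in a pine frame, about 0.3 kg, flat on the ledges: 110 mm along keeper x, 180 along y, 12 thick. Origin: centre of its underside (keeper z = 30); axes start parallel to the keeper's. Starts with its centre at keeper x = -115 to -70 mm, covering part of the bar. Home: centre at x = 66, rear edge at 11 mm, so the pegs can rise behind it.
- lantern: Bystander: upright rechargeable lantern, 92 mm in diameter, 188 mm high with its bail; origin under its centre.
- jar: Bystander: clear glass jar with a screw lid, 76 mm in diameter, 110 mm high; origin under its centre.
- chalk_holder: Bystander: chalk holder lying flat, 113 mm long in x, 14 mm in diameter; origin under its middle.
- duster: Bystander: felt board duster with a wooden back, 50 x 120 x 40 mm; origin under its centre.
Things that resemble listed ones, but are neither listed nor needed, are in the scene too. Of the things like the slate, leave any that is blue or orange; of the rest the larger one is meant.

How it is judged (in metres and radians):
On the way, in this order (a step that is already met when the one before it is completed fails the run):
1. the spring bar is pressed down by the fingers while the slate is still on the open side of the pegs (value of joint catch above 0.01 m and contact force between the fingers and catch above 1 N and x of slate in the frame of keeper below -0.055 m), for 0.1 s.
2. the slate is over the pegs while the fingers keep the bar down (value of joint catch above 0.01 m and contact force between the fingers and catch above 1 N and x of slate in the frame of keeper between -0.03 and 0.045 m), for 0.1 s.
At the end, for the whole second after the job is handed in: The slate lies flat and still in the pocket, its centre at keeper x = 58 to 70 mm (home is 66) and within 6 mm of the middle, and the catch is up behind it (within 3 mm of its top position) (x of slate in the frame of keeper between 0.058 and 0.07 m and y of slate in the frame of keeper between -0.006 and 0.006 m and z of slate in the frame of keeper between 0.026 and 0.034 m and angle between slate's own z axis and vertical below 0.05 rad and value of joint catch below 0.003 m and linear speed of slate below 0.01 m/s); the robot touches nothing.
It fails at once if the slate is lifted (over 7 mm above the ledges) or tipped up (z of slate in the frame of keeper above 0.037 m or angle between slate's own z axis and vertical above 0.15 rad).
It fails at once if the lantern, jar, chalk holder or duster is moved by more than 20 mm (distance of any of lantern, jar, chalk_holder, duster from where it was at the start of the episode above 0.02 m).
It also fails if it takes over 38 s, if anything falls off the work surface, if the arm or the gripper's body presses on something with over 40 N, if the wrist force passes 120 N, or if a joint passes its speed limit or range.

## Working session

There is one attempt and no reset: what is moved stays moved. The work goes in short steps, Python scripts to look and compute and a shell command to move; the robot and the scene stay as the last step left them, time stands still between calls to the robot, and variables do not carry over. Pictures are saved under pics/ and viewed, about 8 in all and at most 12, crops included, and the job is handed in when it is done.

```bash
mkdir -p pics
python3 - <<'E'
from rig import *
import cv2,numpy as np
o=get_obs();print({k:np.round(v,3) for k,v in o.items()})
for n in("top","scene"):
    c=camera(n);cv2.imwrite(f"pics/{n}0.png",c["img"][:,:,::-1]);np.savez(f"pics/{n}0.npz",**c)
    print(n,c["fx"],c["fy"],c["cx"],c["cy"],np.round(c["pose"],3).tolist())
E
```

```text
{'time': np.float64(0.0), 'joints': array([-1.373,  0.343,  1.525,  0.   ,  1.275, -0.146]), 'qd': array([-0.001, -0.001,  0.001,  0.   ,  0.001, -0.001]), 'joint_torque': array([ 1.0000e-03, -4.3368e+01, -2.4601e+01, -0.0000e+00,  8.0000e-03,
       -0.0000e+00]), 'eef_pos': array([ 176.917, -493.869,  230.612]), 'tool_rot': array([-3.14 , -0.   ,  0.344]), 'wrist_force': array([-0.015,  0.296,  0.723]), 'moment': array([ 0.021, -0.001,  0.031]), 'grip_width': np.float64(85.308)}
top 433.5495099943754 433.5495099943754 263.52162546749145 188.43905041596912 [[0.005, -0.998, 0.064, 456.839], [-1.0, -0.005, -0.002, 19.172], [0.002, -0.064, -0.998, 1389.432], [0.0, 0.0, 0.0, 1.0]]
scene 442.19515560445586 442.19515560445586 249.1608812175071 194.01064732978037 [[0.792, 0.345, -0.504, 1140.257], [0.611, -0.465, 0.641, -745.285], [-0.013, -0.815, -0.579, 719.01], [0.0, 0.0, 0.0, 1.0]]
```

View pics/top0.png

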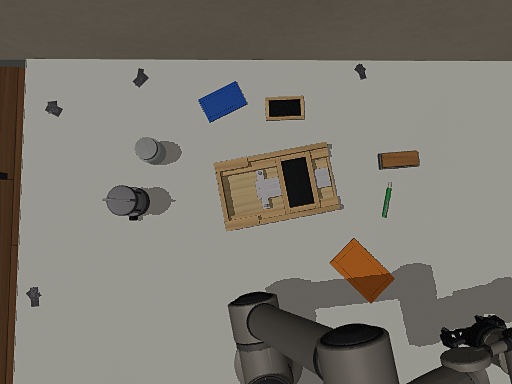

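View pics/scene0.png

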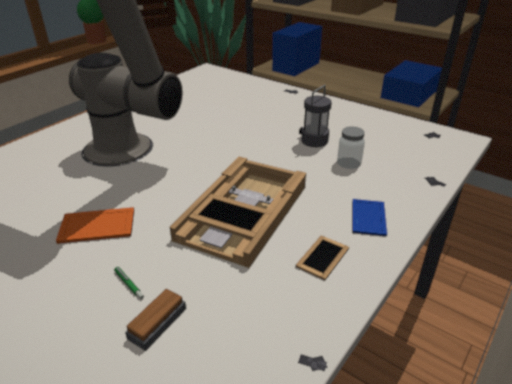

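Run:
```python
import cv2,numpy as np
a=cv2.imread("pics/top0.png")[135:240,205:350]
cv2.imwrite("pics/crop_top.png",cv2.resize(a,None,fx=5.5,fy=5.5,interpolation=cv2.INTER_CUBIC))
```

```text
(no output)
```

View pics/crop_top.png

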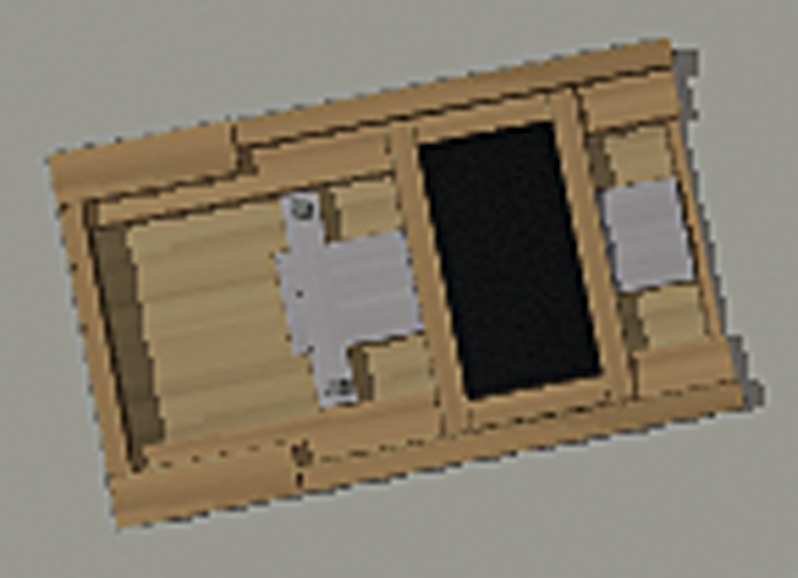

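```bash
cat > h.py <<'E'
import numpy as np,cv2
from scipy.optimize import least_squares
def proj(c,P):
    T=np.linalg.inv(c["pose"]);p=P@T[:3,:3].T+T[:3,3]
    return np.c_[c["fx"]*p[:,0]/p[:,2]+c["cx"],c["fy"]*p[:,1]/p[:,2]+c["cy"]]
def ray(c,uv,z):
    d=c["pose"][:3,:3]@np.array([(uv[0]-c["cx"])/c["fx"],(uv[1]-c["cy"])/c["fy"],1]);o=c["pose"][:3,3]
    return o+d*(z-o[2])/d[2]
def k2w(q,P):
    P=np.atleast_2d(P);c,s=np.cos(q[2]),np.sin(q[2]);return P@np.array([[c,-s,0],[s,c,0],[0,0,1]]).T+[q[0],q[1],0]
def w2k(q,P): return (np.atleast_2d(P)-[q[0],q[1],0])@np.array([[np.cos(q[2]),-np.sin(q[2]),0],[np.sin(q[2]),np.cos(q[2]),0],[0,0,1]])
def fit(c,uv,K,q0):
    W=[np.array(ray(c,u,k[2])) for u,k in zip(uv,K)]
    r=least_squares(lambda q:(k2w(q,K)-W)[:,:2].ravel(),q0);return r.x,r.fun.reshape(-1,2)
E
python3 - <<'E'
from h import *
c=dict(np.load("pics/top0.npz"))
f=lambda L:(np.array(L)+.5)/5.5-.5+[205,135]
uv=f([(48,157),(118,527),(670,38),(742,408),(303,209),(340,388)])
K=np.array([(135,-107.5,51),(135,107.5,51),(-225,-107.5,46),(-225,107.5,46),(0,-52,40),(0,52,40)],float)
q,r=fit(c,uv,K,[500,0,1.5]);print(q,np.round(r,1).tolist())
S=[ray(c,u,42) for u in f([(395,128),(572,90),(632,393),(450,432)])]
print(np.round(w2k(q,S),1).tolist(),np.round(w2k(q,np.mean(S,0)),1))
for n,x in(("catch",(0,0,28)),("home",(66,0,42)),("rear",(-215,0,28)),("front",(20,0,28))):print(n,np.round(k2w(q,x),1))
E
```

```text
[542.82326484  19.50248784   1.76576472] [[1.2, 0.2], [-1.9, 0.2], [0.5, -0.8], [-0.4, -2.8], [0.6, 1.0], [0.1, 2.3]]
[[-60.9, -86.6, 42.0], [-164.1, -89.0, 42.0], [-163.7, 86.6, 42.0], [-58.5, 88.7, 42.0]] [[-1.118e+02 -1.000e-01  4.200e+01]]
catch [[542.8  19.5  28. ]]
home [[530.   84.3  42. ]]
rear [[ 584.5 -191.4   28. ]]
front [[538.9  39.1  28. ]]
```

Slate candidates (top view): the black one in the keeper (298,182), the small black one (285,108), blue (222,101) and orange (362,270). The crop confirms the larger black one in the keeper, already on the rails with the bar (322,177) bare behind it, is the one meant.

```bash
cat >> h.py <<'E'
def togo(o,target,yaw):
    from scipy.spatial.transform import Rotation as R
    r=R.from_euler("xyz",o["tool_rot"]);g=R.from_euler("xyz",[np.pi,0,yaw])
    return np.round(r.inv().apply(np.array(target)-o["eef_pos"]),1),np.round((r.inv()*g).as_rotvec(),4)
E
python3 - <<'E'
from rig import *
from h import *
q=[542.82,19.5,1.7658]
p=k2w(q,(-193,0,130))[0];print(p,togo(get_obs(),p,q[2]))
E
```

```text
[ 580.21763674 -169.84206286  130.        ] (array([ 488.9, -169. ,  101. ]), array([-1.0000e-03, -1.2000e-03, -1.4221e+00]))
```

```bash
python3 -m jog '[{"offset":[489,-169,0],"angular":[0,0,-1.422],"gripper":24},{"offset":[489,-169,0],"angular":[0,0,-1.422],"gripper":24},{"offset":[489,-169,0],"angular":[0,0,-1.422],"gripper":24},{"offset":[489,-169,0],"angular":[0,0,-1.422],"gripper":24},{"offset":[489,-169,0],"angular":[0,0,-1.422],"gripper":24},{"offset":[489,-169,0],"angular":[0,0,-1.422],"gripper":24},{"offset":[489,-169,0],"angular":[0,0,-1.422],"gripper":24},{"offset":[489,-169,0],"angular":[0,0,-1.422],"gripper":24},{"offset":[489,-169,0],"angular":[0,0,-1.422],"gripper":24},{"offset":[489,-169,50],"angular":[0,0,-1.422],"gripper":24},{"offset":[489,-169,70],"angular":[0,0,-1.422],"gripper":24},{"offset":[489,-169,70],"angular":[0,0,-1.422],"gripper":24},{"offset":[489,-169,70],"angular":[0,0,-1.422],"gripper":24},{"offset":[489,-169,70],"angular":[0,0,-1.422],"gripper":24},{"offset":[489,-169,70],"angular":[0,0,-1.422],"gripper":24},{"offset":[489,-169,70],"angular":[0,0,-1.422],"gripper":24}]'
python3 - <<'E'
from rig import *
from h import *
o=get_obs();q=[542.82,19.5,1.7658];print(o["time"],o["eef_pos"],o["tool_rot"],o["grip_width"],o["wrist_force"],w2k(q,o["eef_pos"]))
c=camera("wrist");np.savez("pics/w1.npz",**c);cv2.imwrite("pics/w1.png",c["img"][:,:,::-1])
print(np.round(c["pose"],2).tolist())
P=np.array([(0,-52,40),(0,52,40),(-225,-107.5,46),(-225,107.5,46),(-215,-30,28),(-215,30,28)],float)
print(np.round(proj(c,k2w(q,P)),0).tolist())
E
```

```text
time: 1.43
eef_pos: [580.1, -170.5, 161.1]
tool_rot: [-3.141, 0.0, 1.766]
wrist_force: [0.3, -0.0, 0.5]
grip_width: 20.2
1.4333 [ 580.10044784 -170.53748999  161.10755725] [-3.14074774e+00  2.48893885e-05  1.76615995e+00] 20.196730456256656 [ 0.26767411 -0.02644289  0.48671204] [[-193.65953897    0.24972083  161.10755725]]
[[0.98, 0.19, 0.05, 565.7], [0.19, -0.94, -0.27, -103.29], [-0.0, 0.27, -0.96, 303.8], [0.0, 0.0, 0.0, 1.0]]
[[336.0, -102.0], [178.0, -102.0], [387.0, 223.0], [125.0, 222.0], [291.0, 204.0], [221.0, 204.0]]
```

View pics/w1.png

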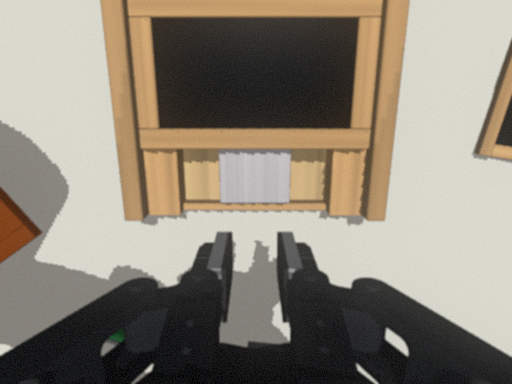

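Run:
```python
from h import *
c=dict(np.load("pics/w1.npz"));q=[542.82,19.5,1.7658]
for uv,z in(((140,148),42),((370,149),42),((140,148),30),((219,203),28),((291,203),28),((122,219),46),((386,219),46)):print(uv,np.round(w2k(q,ray(c,uv,z)),1))
```

```text
(140, 148) [[-164.2   91.2   42. ]]
(370, 149) [[-164.8  -89.3   42. ]]
(140, 148) [[-166.    95.3   30. ]]
(219, 203) [[-214.   32.   28.]]
(291, 203) [[-213.9  -30.2   28. ]]
(122, 219) [[-222.  110.   46.]]
(386, 219) [[-221.8 -106.4   46. ]]
```

```bash
python3 -m jog '[{"offset":[1,0,40],"angular":[0,0,0],"gripper":24},{"offset":[1,0,80],"angular":[0,0,0],"gripper":24},{"offset":[1,0,110],"angular":[0,0,0],"gripper":24},{"offset":[1,0,125],"angular":[0,0,0],"gripper":24},{"offset":[1,0,128],"angular":[0,0,0],"gripper":24},{"offset":[1,0,132],"angular":[0,0,0],"gripper":24}]'; python3 -m jog '[{"offset":[0,0,3],"angular":[0,0,0],"gripper":24},{"offset":[0,0,6],"angular":[0,0,0],"gripper":24},{"offset":[0,0,6],"angular":[0,0,0],"gripper":24}]'
```

```text
time: 1.98
eef_pos: [580.1, -170.7, 30.0]
tool_rot: [3.141, 0.001, 1.764]
wrist_force: [0.2, -0.6, 0.5]
grip_width: 20.3
time: 2.23
eef_pos: [581.0, -170.5, 24.9]
tool_rot: [3.139, 0.003, 1.766]
wrist_force: [-1.6, -3.1, 3.8]
grip_width: 20.6
```

```bash
python3 -m jog '[{"offset":[0,0,4],"angular":[0,0,0],"gripper":24},{"offset":[0,0,8],"angular":[0,0,0],"gripper":24},{"offset":[0,0,8],"angular":[0,0,0],"gripper":24}]'; python3 -m jog '[{"offset":[0,0,4],"angular":[0,0,0],"gripper":24},{"offset":[0,0,8],"angular":[0,0,0],"gripper":24},{"offset":[0,0,8],"angular":[0,0,0],"gripper":24}]';  python3 -m jog '[{"offset":[0,0,2],"angular":[0,0,0],"gripper":24},{"offset":[0,0,3],"angular":[0,0,0],"gripper":24},{"offset":[0,0,3],"angular":[0,0,0],"gripper":24}]'
```

```text
time: 2.48
eef_pos: [581.2, -170.4, 16.6]
tool_rot: [3.139, 0.003, 1.766]
wrist_force: [-1.6, -2.9, 6.5]
grip_width: 20.6
time: 2.73
eef_pos: [581.2, -170.4, 10.0]
tool_rot: [3.139, 0.003, 1.766]
wrist_force: [-3.4, -2.6, 10.3]
grip_width: 20.3
time: 2.98
eef_pos: [581.4, -170.4, 9.6]
tool_rot: [3.138, 0.004, 1.766]
wrist_force: [-10.1, 0.8, 30.8]
grip_width: 20.6
```

```bash
python3 -m jog '[{"offset":[0,0,-3],"angular":[0,0,0],"gripper":24},{"offset":[0,0,-6],"angular":[0,0,0],"gripper":24},{"offset":[4,0,-6],"angular":[0,0,0],"gripper":24},{"offset":[8,0,-6],"angular":[0,0,0],"gripper":24},{"offset":[12,0,-6],"angular":[0,0,0],"gripper":24},{"offset":[16,0,-6],"angular":[0,0,0],"gripper":24},{"offset":[20,0,-6],"angular":[0,0,0],"gripper":24},{"offset":[24,0,-6],"angular":[0,0,0],"gripper":24},{"offset":[28,0,-6],"angular":[0,0,0],"gripper":24},{"offset":[32,0,-6],"angular":[0,0,0],"gripper":24}]'
python3 - <<'E'
from rig import *
from h import *
o=get_obs();q=[542.82,19.5,1.7658];print(w2k(q,o["eef_pos"]))
c=camera("wrist");np.savez("pics/w2.npz",**c);cv2.imwrite("pics/w2.png",c["img"][:,:,::-1])
E
```

```text
time: 3.82
eef_pos: [576.9, -140.3, 13.2]
tool_rot: [3.135, 0.006, 1.766]
wrist_force: [1.7, -7.5, 8.1]
grip_width: 20.4
[[-163.33737763   -2.5109295    13.19872247]]
```

View pics/w2.png

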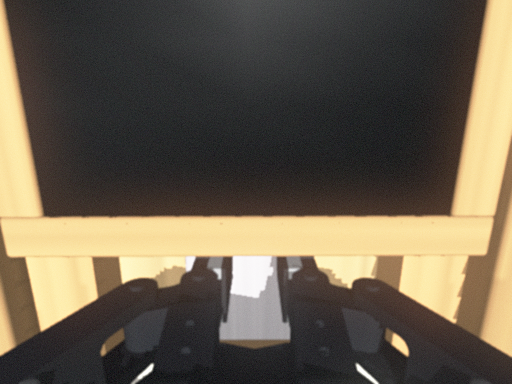

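```bash
python3 -m jog '[{"offset":[5,-2,0],"angular":[0,0,0],"gripper":24},{"offset":[10,-2,0],"angular":[0,0,0],"gripper":24},{"offset":[15,-2,0],"angular":[0,0,0],"gripper":24},{"offset":[20,-2,0],"angular":[0,0,0],"gripper":24},{"offset":[25,-2,0],"angular":[0,0,0],"gripper":24},{"offset":[30,-2,0],"angular":[0,0,0],"gripper":24},{"offset":[35,-2,0],"angular":[0,0,0],"gripper":24},{"offset":[40,-2,0],"angular":[0,0,0],"gripper":24}]'; python3 -m jog '[{"offset":[5,0,0],"angular":[0,0,0],"gripper":24},{"offset":[10,0,0],"angular":[0,0,0],"gripper":24},{"offset":[15,0,0],"angular":[0,0,0],"gripper":24},{"offset":[20,0,0],"angular":[0,0,0],"gripper":24},{"offset":[25,0,0],"angular":[0,0,0],"gripper":24},{"offset":[30,0,0],"angular":[0,0,0],"gripper":24},{"offset":[35,0,0],"angular":[0,0,0],"gripper":24},{"offset":[40,0,0],"angular":[0,0,0],"gripper":24}]'
python3 - <<'E'
from rig import *
from h import *
o=get_obs();q=[542.82,19.5,1.7658];print(w2k(q,o["eef_pos"]))
c=camera("scene");cv2.imwrite("pics/s3.png",cv2.resize(c["img"][140:270,160:330,::-1],None,fx=4,fy=4))
E
```

```text
time: 4.53
eef_pos: [567.6, -101.3, 13.3]
tool_rot: [3.134, 0.006, 1.766]
wrist_force: [2.7, -7.5, 8.7]
grip_width: 20.4
time: 5.2
eef_pos: [559.9, -61.9, 13.2]
tool_rot: [3.134, 0.006, 1.766]
wrist_force: [1.1, -7.8, 10.2]
grip_width: 20.5
[[-83.19943971  -0.99319623  13.23674725]]
```

View pics/s3.png

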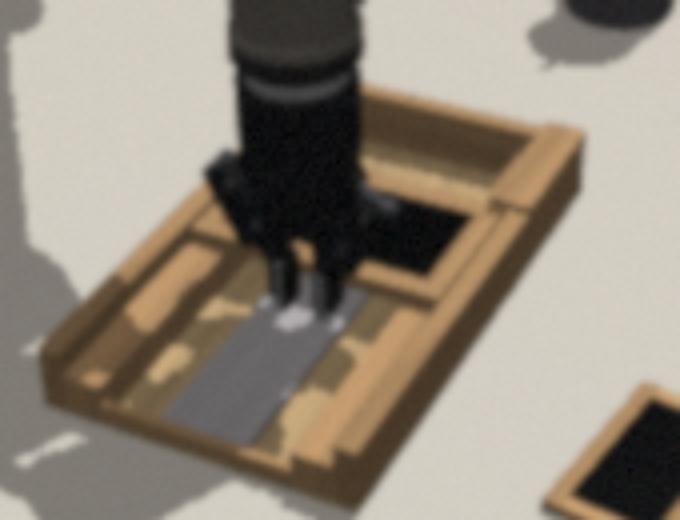

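```bash
python3 -m jog '[{"offset":[5,0,0],"angular":[0,0,0],"gripper":24},{"offset":[10,0,0],"angular":[0,0,0],"gripper":24},{"offset":[15,0,0],"angular":[0,0,0],"gripper":24},{"offset":[20,0,0],"angular":[0,0,0],"gripper":24},{"offset":[25,0,0],"angular":[0,0,0],"gripper":24},{"offset":[30,0,0],"angular":[0,0,0],"gripper":24},{"offset":[35,0,0],"angular":[0,0,0],"gripper":24},{"offset":[40,0,0],"angular":[0,0,0],"gripper":24}]'; python3 -m jog '[{"offset":[5,0,0],"angular":[0,0,0],"gripper":24},{"offset":[10,0,0],"angular":[0,0,0],"gripper":24},{"offset":[15,0,0],"angular":[0,0,0],"gripper":24},{"offset":[20,0,0],"angular":[0,0,0],"gripper":24},{"offset":[25,0,0],"angular":[0,0,0],"gripper":24},{"offset":[30,0,0],"angular":[0,0,0],"gripper":24}]'
python3 - <<'E'
from rig import *
from h import *
o=get_obs();q=[542.82,19.5,1.7658];print(w2k(q,o["eef_pos"]))
c=camera("wrist");np.savez("pics/w4.npz",**c);cv2.imwrite("pics/w4.png",c["img"][:,:,::-1])
E
```

```text
time: 5.92
eef_pos: [552.2, -22.5, 13.2]
tool_rot: [3.134, 0.005, 1.766]
wrist_force: [2.1, -8.2, 10.5]
grip_width: 20.4
time: 6.42
eef_pos: [546.3, 7.1, 13.1]
tool_rot: [3.134, 0.005, 1.766]
wrist_force: [2.3, -9.2, 10.4]
grip_width: 20.2
[[-12.80378784  -1.06436849  13.11307878]]
```

View pics/w4.png

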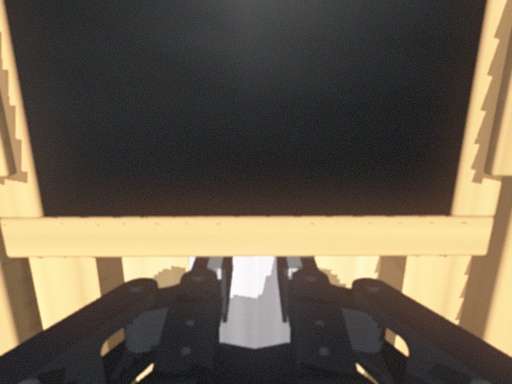

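```bash
python3 -m jog '[{"offset":[2,0,0],"angular":[0,0,0],"gripper":24},{"offset":[4,0,0],"angular":[0,0,0],"gripper":24},{"offset":[6,0,0],"angular":[0,0,0],"gripper":24},{"offset":[8,0,0],"angular":[0,0,0],"gripper":24},{"offset":[8,0,0],"angular":[0,0,0],"gripper":24}]'; python3 -m jog '[{"offset":[2,0,0],"angular":[0,0,0],"gripper":24},{"offset":[3,0,0],"angular":[0,0,0],"gripper":24},{"offset":[3,0,0],"angular":[0,0,0],"gripper":24}]'
```

```text
time: 6.88
eef_pos: [544.6, 15.3, 13.0]
tool_rot: [3.134, 0.004, 1.766]
wrist_force: [2.2, -6.8, 8.6]
grip_width: 20.7
time: 7.13
eef_pos: [544.0, 18.2, 13.0]
tool_rot: [3.134, 0.004, 1.766]
wrist_force: [2.5, -7.4, 8.9]
grip_width: 20.1
```

```bash
python3 -m jog '[{"offset":[1,0,0],"angular":[0,0,0],"gripper":24},{"offset":[2,0,0],"angular":[0,0,0],"gripper":24},{"offset":[2,0,0],"angular":[0,0,0],"gripper":24}]'; python3 -m jog '[{"offset":[1,0,0],"angular":[0,0,0],"gripper":24},{"offset":[2,0,0],"angular":[0,0,0],"gripper":24},{"offset":[2,0,0],"angular":[0,0,0],"gripper":24}]'
```

```text
time: 7.38
eef_pos: [543.7, 20.1, 12.9]
tool_rot: [3.134, 0.004, 1.766]
wrist_force: [2.3, -6.7, 9.1]
grip_width: 20.4
time: 7.63
eef_pos: [543.4, 21.0, 13.0]
tool_rot: [3.134, 0.005, 1.766]
wrist_force: [1.1, -12.5, 8.6]
grip_width: 20.7
```

```bash
python3 -m jog '[{"offset":[1,0,0],"angular":[0,0,0],"gripper":24},{"offset":[1,0,0],"angular":[0,0,0],"gripper":24}]'; python3 -m jog '[{"offset":[-2,0,0],"angular":[0,0,0],"gripper":24},{"offset":[-5,0,0],"angular":[0,0,0],"gripper":24},{"offset":[-8,0,0],"angular":[0,0,0],"gripper":24},{"offset":[-8,0,0],"angular":[0,0,0],"gripper":24}]'
```

```text
time: 7.8
eef_pos: [543.4, 21.1, 13.0]
tool_rot: [3.134, 0.006, 1.767]
wrist_force: [2.1, -18.1, 8.3]
grip_width: 20.4
time: 8.13
eef_pos: [543.3, 17.0, 12.3]
tool_rot: [3.137, 0.0, 1.765]
wrist_force: [-0.8, 2.4, 7.8]
grip_width: 20.6
```

```bash
python3 -m jog '[{"offset":[0,0,-4],"angular":[0,0,0],"gripper":24},{"offset":[0,0,-8],"angular":[0,0,0],"gripper":24},{"offset":[0,0,-12],"angular":[0,0,0],"gripper":24},{"offset":[0,0,-16],"angular":[0,0,0],"gripper":24},{"offset":[0,0,-20],"angular":[0,0,0],"gripper":24},{"offset":[0,0,-30],"angular":[0,0,0],"gripper":24},{"offset":[0,0,-60],"angular":[0,0,0],"gripper":24},{"offset":[-30,0,-100],"angular":[0,0,0],"gripper":24},{"offset":[-60,0,-140],"angular":[0,0,0],"gripper":24},{"offset":[-60,0,-140],"angular":[0,0,0],"gripper":24},{"offset":[-60,0,-140],"angular":[0,0,0],"gripper":24}]'
python3 - <<'E'
from rig import *
from h import *
c=camera("wrist");q=[542.82,19.5,1.7658];np.savez("pics/w5.npz",**c);cv2.imwrite("pics/w5.png",c["img"][:,:,::-1])
for z in (40,22):print(z,np.round(proj(c,k2w(q,[(0,-52,z),(0,52,z)])),1).tolist())
print(np.round(proj(c,k2w(q,[(11,-90,42),(11,90,42),(121,0,46)])),1).tolist())
E
```

```text
time: 9.05
eef_pos: [555.2, -44.9, 154.6]
tool_rot: [3.135, 0.004, 1.763]
wrist_force: [0.5, -0.3, -0.7]
grip_width: 20.7
40 [[325.1, 99.7], [184.7, 100.1]]
22 [[320.3, 99.4], [189.1, 99.7]]
[[378.7, 84.0], [130.8, 84.5], [254.8, -100.9]]
```

View pics/w5.png

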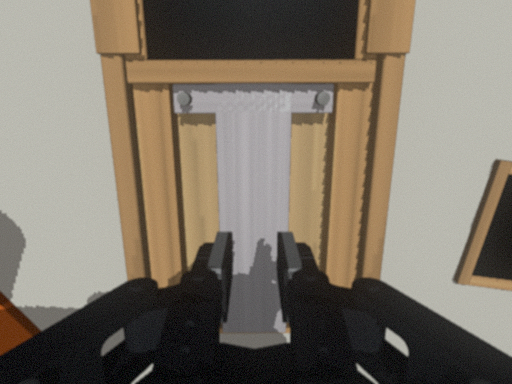

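```bash
python3 -c "
from rig import *
print(get_obs()['wrist_force']);print(job_done())"
```

```text
[ 0.38503469  1.0225539  -1.64373736]
the job is handed in; nothing more can be done
None
```

The slate is home in its keeper pocket with the catch up behind it, and the job was handed in at about 9 s of the 38 s allowed. `job_done()` gives no verdict, so the result rests on my own checks.

**What I did:** I pressed the spring bar about 15 mm down with both fingertips behind the slate. Holding it down with about 8–10 N, I pushed the slate along the rails until it reached the end stop. I then backed off 4 mm, let the bar rise and moved clear.

**Last checks:**
- **Slate:** against the stop, the push force rose to 18 N with no further travel. In the last wrist picture its rear edge is at row 84, exactly where it should be when home. It is centred to about 1–2 mm.
- **Catch:** the pegs are 138 px apart in the picture, against 140 px expected when up and 131 px when down. That reads as up, but the picture resolves its height only to about 4 mm, coarser than the 3 mm limit.
- **Robot:** it is clear at 155 mm height and touching nothing.

**Anything off:** while pressing, I briefly bottomed the bar with about 31 N and then eased off. My keeper position estimates from the two cameras differed by 1–3 mm. I did not take a last picture of the lantern, jar, chalk holder or duster, but the arm went nowhere near them at low height.

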